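# Grade milling balls on the tipping sieve

### The arm

A 6-joint arm with a two-finger parallel gripper is mounted at the origin on the work surface. World frame = base frame: x ahead of the robot, y to its left, z up, the work surface at z = 0. Lengths are in m, angles in degrees, forces in N, time in s.
With the tool pointing down it reaches from about 0.4 to 0.825 m from the base axis. Payload 7 kg.
Tool frame: the origin (TCP) lies midway between the tips of the shut fingers; the grasp point (between the pads) lies 19 mm behind it; z points along the fingers, y is the direction in which the jaws open and shut (so a half turn about z gives the same grasp; the last joint's range is limited). The gripper opens to 88 mm and grips with 3 to 60 N. Pads are 19 mm wide; open, the fingers measure 130 mm over their backs; the gripper's body (78 mm by 193 mm) begins 47 mm behind the grasp point.
Start: joints at [80.22, 20.546, 0.682, 0, -70.136, -16.507], TCP at [0.299, 0.605, 0.227] pointing down, gripper open.
Joint ranges: [-176.03, 176.03], [-82.01, 121.73], [-58.28, 71.71], [-173.87, 95.51], [-174.79, -0.11], [-173.66, 173.66]. Speed limits (degrees/s): [136.94, 136.94, 172.46, 180, 180, 180].

### API

Orientations are given as [roll, pitch, yaw] about the fixed x, y, z axes, in that order (R = Rz(yaw) Ry(pitch) Rx(roll)).
In Python, from plant import ctrl, snapshot gives the robot as it stands.
- The arm moves only by the shell command python3 -m pendant 'ROWS'. ROWS is JSON, a list of rows, each a list of 7 numbers: the shift along the tool's x, y, z in m, then the turn, a rotation vector about the tool's x, y, z in rad, then the opening, from -1 (shut) to 1 (fully open), so that 0 is half open. In form: [[x, y, z, ax, ay, az, jaw], ...]. A call has 1 to 12 rows; each row is the pose to reach, as a shift and turn from the pose commanded when the call began, along the tool's axes at that moment; what a row does not reach only later rows make up. A row lasts 1/8 s, in which the tool goes at most 62.5 mm and 10.7 degrees, less where a joint would pass 70% of its speed; a pose out of reach is approached as far as the arm can. A call with a gripper value outside its range is refused whole. The fingers move at their own pace and stop on an object; the grip force is fixed at half the most. Time passes only in rows, so rows that repeat a pose let the fingers close. It gives the time, the measured TCP pose, the force and the opening at its end, in the units of the state.
- ctrl.get_obs(): the state, without advancing time (a new reading comes with each control period).
- snapshot(name): name is "side" or "top" or "wrist"; returns a dict with "image" (420x560x3 uint8, blue, green, red), "mtx" (3x3 intrinsics, pixels), "k1" (the pictures are not rectified: a ray, as slopes to the right and down, at radius r is drawn at 1 + k1 r^2 times it, then the intrinsics apply), "eye" and "attitude" of the camera in the world; the wrist camera has in their place "tool_from_camera" (4x4, takes a point from camera to tool coordinates, whose origin is the TCP and whose axes are the flange's). Camera axes: x right, y up, looking along -z (the intrinsics and any distortion apply to the point x, -y, -z); pixel columns grow to the right and rows downward; lengths in m; the calibration is good to about 2 mm. A picture is of the moment at which its call begins: read the wrist's pose just before it. There is no depth.
- ctrl.close_job(): hands the job in, once; it reports no verdict.
The state is a dict: "clock": time; "joint_pos": joint angles; "qvel": joint speeds; "tau": joint torques, N m; "tool_pos": TCP position; "orientation": TCP orientation; "force": force on the tool from outside, world axes, zero at the start; "moment": the same for the moment, N m; "opening": finger opening in m.
Only numpy, scipy, OpenCV 4.12 (cv2) and the standard library are available. Lean on these libraries where they do the work, as an engineer would, in place of code of your own. Each camera call takes 0.05 s, during which the arm holds its last target.

### The job

Separate the milling balls lying in the tipping sieve tray by size. Take the tray's red handle bar and push it down, so that the small balls roll over the slots and drop into the blue bin while the large ones stay in the tray; then raise the handle to tip the large balls over the open lip into the yellow bin. Finally let the tray return to level and let go of it.

Things in the scene. Friction and masses are not known exactly. Their poses are not given: they have to be found in the camera images.
- grader: Tipping grader, fixed: grey base, two posts (y +/-88, 168 mm high), aluminium tray hinged between them. Origin on the table below the hinge; +x along the tray from handle end to open lip, y along the hinge, z up; hinge 150 mm up. Blue bin x -155 to 0, yellow bin x 50 to 265 mm, both y +/-82, rims 58 mm high (yellow's far wall 118). Tray x -124 (end wall, top 198 mm up when level) to 110 (lip), 150 wide.
- tray (a joint): Tray tilt, rad. 0 level; negative: handle down (to -0.40), balls roll over the slots to the end wall; positive: handle up (to 0.62), balls roll out over the lip. The rod floor is a shallow V, lowest at the hinge, rising 8 degrees both ways, so balls roll only beyond about 0.15; -0.35 and 0.55 work well. A damped centring spring (1.6 Nm/rad, under 6 N at the handle) returns it to within 0.05 of level.
- tray_handle (a point): Centre of the tray's handle: a round red bar, 14 mm thick, 118 mm long, parallel to the hinge (grader's y). Tray level: 200 mm from the hinge in grader -x and 35 mm above it, 185 mm above the table. 100 mm free between its side arms, 70 mm free to the tray's end wall. It swings about the hinge: 105 mm (lowest) to 295 mm (highest) above the table; being round, it turns between the fingers.
- small_a_center (a point): Small white ceramic milling ball, 15 mm in diameter, about 11 g; the point is its centre. At the start it lies in the tray's valley above the hinge, in one of five channels between lengthwise rods, one ball each, order varies. It drops through the 19 mm slots, open below from 22 mm on the handle side of the hinge to the end wall.
- small_b_center (a point): Small white ceramic milling ball, 15 mm in diameter, about 11 g; the point is its centre. At the start it lies in the tray's valley above the hinge, in one of five channels between lengthwise rods, one ball each, order varies. It drops through the 19 mm slots, open below from 22 mm on the handle side of the hinge to the end wall.
- small_c_center (a point): Small white ceramic milling ball, 15 mm in diameter, about 11 g; the point is its centre. At the start it lies in the tray's valley above the hinge, in one of five channels between lengthwise rods, one ball each, order varies. It drops through the 19 mm slots, open below from 22 mm on the handle side of the hinge to the end wall.
- large_a_center (a point): Large white ceramic milling ball, 25 mm in diameter, about 50 g; the point is its centre. At the start it lies in the tray's valley above the hinge, in one of five channels between lengthwise rods, one ball each, order varies. It is too big for the 19 mm slots and rides on the rods.
- large_b_center (a point): Large white ceramic milling ball, 25 mm in diameter, about 50 g; the point is its centre. At the start it lies in the tray's valley above the hinge, in one of five channels between lengthwise rods, one ball each, order varies. It is too big for the 19 mm slots and rides on the rods.
There are look-alikes about, which are no part of the job. Leave any black or brown look-alike of the part that bears large_b_center alone.

How it is judged:
By the outcome, as a careful person would: the job done as asked, in the order asked, and still so for the second after the job is handed in, with the robot touching nothing.
It also fails if it takes over 50 s, if anything falls off the work surface, if the arm or the gripper's body presses on something with over 40 N, if the wrist force passes 120 N, or if a joint passes its speed limit or range.

## Working session

There is one attempt and no reset: what is moved stays moved. The work goes in short steps, Python scripts to look and compute and a shell command to move; the robot and the scene stay as the last step left them, time stands still between calls to the robot, and variables do not carry over. Pictures are saved under pics/ and viewed, and the job is handed in when it is done.

```bash
mkdir -p pics; ls; python3 - <<'E'
from plant import ctrl, snapshot
import cv2
print(ctrl.get_obs())
for n in ["side","top","wrist"]:
    s=snapshot(n); cv2.imwrite(f"pics/{n}0.png",s["image"]); print(n,{k:v for k,v in s.items() if k!="image"})
E
```

```text
pics
{'clock': 0.0, 'joint_pos': array([ 8.02186633e+01,  2.05901639e+01,  6.33405842e-01, -2.07282477e-02,
       -7.01361237e+01, -1.65065131e+01]), 'qvel': array([ 0.10227295, -0.09962047,  0.09701711,  0.04227373, -0.05073501,
        0.01674026]), 'tau': array([ 1.68687733e-03, -5.82721066e+01,  2.93046981e+01,  6.99675232e+00,
        7.06955689e-03, -1.59748488e-04]), 'tool_pos': array([0.29875127, 0.6047322 , 0.22563233]), 'orientation': array([ 1.79905409e+02, -7.70972504e-03, -2.62949025e+01]), 'force': array([-0.04489853, -0.08408637,  0.23878844]), 'moment': array([-0.01703114,  0.01430522, -0.00575034]), 'opening': 0.08787279500360576}
side {'mtx': array([[451.03732297,   0.        , 275.34332516],
       [  0.        , 451.03732297, 213.51598804],
       [  0.        ,   0.        ,   1.        ]]), 'k1': -0.02878968833403098, 'eye': array([ 0.24557855, -0.37714824,  0.63760089]), 'attitude': array([ 4.43665537e+01,  2.48957701e-02, -4.02524309e+01])}
top {'mtx': array([[385.12669938,   0.        , 280.08802581],
       [  0.        , 385.12669938, 210.23246808],
       [  0.        ,   0.        ,   1.        ]]), 'k1': -0.0780696511951723, 'eye': array([0.43416664, 0.00618453, 0.76575244]), 'attitude': array([ 1.32659711e+01,  7.58786218e-02, -9.34998931e+01])}
wrist {'mtx': array([[364.68077097,   0.        , 286.59772408],
       [  0.        , 364.68077097, 210.81195545],
       [  0.        ,   0.        ,   1.        ]]), 'k1': -0.012761191941919048, 'tool_from_camera': array([[-1.39622464e-03,  9.59594256e-01,  2.81383926e-01,
         7.59272417e-02],
       [ 9.99999025e-01,  1.33498859e-03,  4.09319357e-04,
         1.62255046e-04],
       [ 1.71361723e-05,  2.81384223e-01, -9.59595185e-01,
        -1.57528490e-01],
       [ 0.00000000e+00,  0.00000000e+00,  0.00000000e+00,
         1.00000000e+00]])}
```

View pics/side0.png

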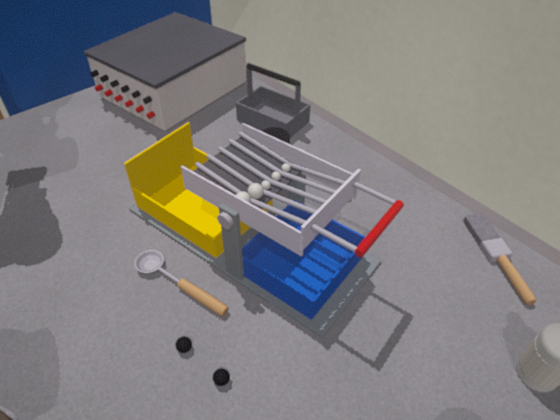

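View pics/top0.png

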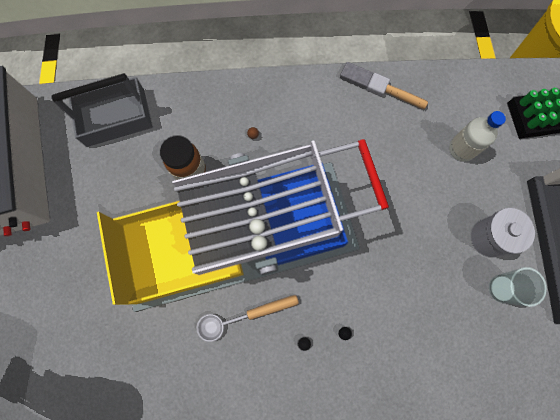

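View pics/wrist0.png

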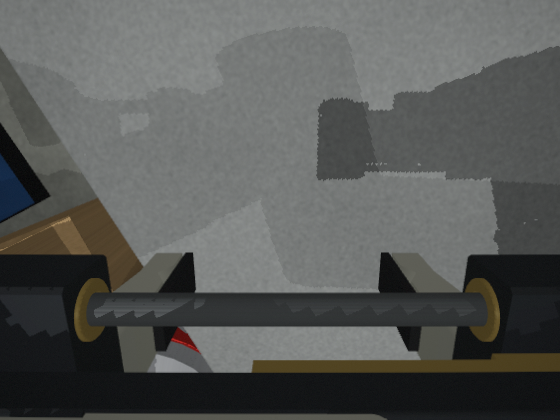

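Side: red bar from about (400,205) to (362,250). Top: bar from (362,141) to (384,208); five white balls in the valley around (245,182) to (259,243), two large on the robot's side. Black balls at (305,343) and (345,333) and a brown one at (253,132) lie on the table: those are the look-alikes, and I'll leave them alone.

```bash
cat > h.py <<'E'
import numpy as np, cv2
from scipy.spatial.transform import Rotation as R
from plant import ctrl, snapshot
def cam(s,tool=None):
    if "eye" in s: return np.array(s["eye"]), R.from_euler("xyz",s["attitude"],degrees=True).as_matrix()
    o=tool or ctrl.get_obs(); Rt=R.from_euler("xyz",o["orientation"],degrees=True).as_matrix()
    T=s["tool_from_camera"]; return o["tool_pos"]+Rt@T[:3,3], Rt@T[:3,:3]
def ray(s,uv,tool=None):
    e,A=cam(s,tool); d=np.array([s["k1"],0,0,0.])
    p=cv2.undistortPoints(np.array([[uv]],float),s["mtx"],d)[0,0]
    v=A@np.array([p[0],-p[1],-1]); return e,v/np.linalg.norm(v)
def plane(s,uv,z,tool=None):
    e,v=ray(s,uv,tool); return e+v*(z-e[2])/v[2]
def tri(rs):
    M=sum(np.eye(3)-np.outer(v,v) for e,v in rs); b=sum((np.eye(3)-np.outer(v,v))@e for e,v in rs)
    return np.linalg.solve(M,b)
def redmask(im):
    b,g,r=[im[...,i].astype(int) for i in range(3)]
    m=((r>90)&(g<60)&(b<60)).astype(np.uint8)
    n,l,st,c=cv2.connectedComponentsWithStats(m); 
    return m,l,st,c
def bar(s):
    m,l,st,c=redmask(s["image"]); k=1+np.argmax(st[1:,4]); ys,xs=np.where(l==k)
    (cx,cy),(w,h),a=cv2.minAreaRect(np.c_[xs,ys].astype(np.float32))
    P=np.c_[xs,ys]; mu=P.mean(0); d=np.linalg.svd(P-mu,full_matrices=False)[2][0]; t=(P-mu)@d
    if d[1]<0: d=-d; t=-t
    return mu, mu+d*(t.min()),mu+d*t.max(),st[k,4]
E
python3 - <<'E'
from h import *
S={n:snapshot(n) for n in("side","top")}
B={n:bar(S[n]) for n in S}
for n in S:
    print(n,[np.round(x,1) for x in B[n]])
    for p in B[n][:3]: print("  plane .185",plane(S[n],p,.185).round(4))
for i in range(3): print("tri",tri([ray(S[n],B[n][i]) for n in S]).round(4))
E
```

```text
side [array([378.2, 228.8]), array([400.6, 201.5]), array([356.8, 254.8]), np.int32(569)]
  plane .185 [ 0.6195 -0.1517  0.185 ]
  plane .185 [ 0.6852 -0.1376  0.185 ]
  plane .185 [ 0.5635 -0.1639  0.185 ]
top [array([372.6, 174.5]), array([360.2, 139.9]), array([384.7, 208.2]), np.int32(602)]
  plane .185 [ 0.6202 -0.152   0.185 ]
  plane .185 [ 0.6803 -0.1387  0.185 ]
  plane .185 [ 0.5641 -0.1645  0.185 ]
tri [ 0.6199 -0.1518  0.1849]
tri [ 0.6803 -0.1389  0.1883]
tri [ 0.5637 -0.1642  0.1853]
```

```bash
python3 -m pendant '[[0.04,0.035,-0.04,0,0,0.16,0.3],[0.08,0.07,-0.08,0,0,0.32,0.3],[0.12,0.105,-0.11,0,0,0.49,0.3],[0.165,0.14,-0.12,0,0,0.65,0.3],[0.21,0.18,-0.12,0,0,0.82,0.3],[0.25,0.215,-0.12,0,0,0.98,0.3],[0.29,0.25,-0.12,0,0,1.15,0.3],[0.335,0.285,-0.12,0,0,1.31,0.3],[0.375,0.325,-0.12,0,0,1.48,0.3],[0.42,0.36,-0.12,0,0,1.64,0.3],[0.46,0.395,-0.12,0,0,1.8,0.3],[0.5,0.43,-0.12,0,0,1.97,0.3]]'
cat >> h.py <<'E'
C=np.array([0.621,-0.1517,0.185]); gx=np.array([-0.2155,0.9765,0]); Z=np.array([0,0,1.]); gy=np.cross(Z,gx); H=C+0.2*gx-0.035*Z
def goal(theta=0.,lean=0.35,back=0.0,gp=0.019):
    """TCP pose with grasp point on bar at tray tilt theta, tool leaning outward, retracted by back"""
    c=H+(-0.2*np.cos(theta)+0.035*np.sin(theta))*gx+(0.2*np.sin(theta)+0.035*np.cos(theta))*Z
    c=H+gx*(-0.2*np.cos(theta)+0.035*np.sin(theta))+Z*(0.035*np.cos(theta)+0.2*np.sin(theta))
    z=np.sin(lean)*gx-np.cos(lean)*Z; x=gy; y=np.cross(z,x)
    return c+(gp-back)*z, np.c_[x,y,z]
def rel(p,Rm,p0=None,R0=None):
    o=ctrl.get_obs()
    if p0 is None: p0=o["tool_pos"]; R0=R.from_euler("xyz",o["orientation"],degrees=True).as_matrix()
    return np.r_[R0.T@(p-p0), R.from_matrix(R0.T@Rm).as_rotvec()].round(4)
E
python3 - <<'E'
from h import *
print(ctrl.get_obs()["joint_pos"].round(1)); print(H)
print(rel(*goal(back=0.12))); print(rel(*goal(back=0.0)))
E
```

```text
clock: 1.75
tool_pos: [0.5572, -0.0036, 0.3467]
orientation: [-180.0, 0.0, -139.5]
force: [1.6, -0.2, -0.4]
opening: 0.0568
[ 19.8   6.2  -2.7  -0.  -81.  -69.2]
[0.5779 0.0436 0.15  ]
[ 0.0641 -0.1846  0.0668 -0.3429 -0.0854  0.4852]
[ 0.0448 -0.1483  0.1795 -0.3429 -0.0854  0.4852]
```

```bash
python3 -m pendant '[[0.013,-0.037,0.005,-0.07,-0.017,0.097,0.3],[0.026,-0.074,0.015,-0.14,-0.034,0.194,0.3],[0.039,-0.111,0.03,-0.21,-0.051,0.291,0.3],[0.052,-0.148,0.045,-0.275,-0.068,0.388,0.3],[0.064,-0.185,0.067,-0.343,-0.085,0.485,0.3],[0.064,-0.185,0.067,-0.343,-0.085,0.485,0.3],[0.064,-0.185,0.067,-0.343,-0.085,0.485,0.3]]'
python3 - <<'E'
from h import *
o=ctrl.get_obs(); print(o["joint_pos"].round(1),rel(*goal(back=0.12)),rel(*goal(back=0.0)))
for n in ("side","wrist"):
    s=snapshot(n); cv2.imwrite(f"pics/{n}1.png",s["image"])
    b=bar(s); print(n,b)
E
```

```text
clock: 2.62
tool_pos: [0.6293, -0.1841, 0.2791]
orientation: [160.0, -0.1, -167.3]
force: [-0.2, 0.7, -0.5]
opening: 0.0569
[-10.7  24.6  18.2 -18.3 -91.9 -65.8] [ 0.0012 -0.0009 -0.0011 -0.0002 -0.0031  0.0045] [ 0.0008 -0.0009  0.1189 -0.0002 -0.0031  0.0045]
side (array([378.32804233, 228.54497354]), array([400.57706348, 201.47428034]), array([356.83970033, 254.69013786]), np.int32(567))
wrist (array([283.68976433, 207.30425607]), array([284.22140195, 131.00851087]), array([283.1343315 , 287.01487227]), np.int32(2843))
```

View pics/wrist1.png

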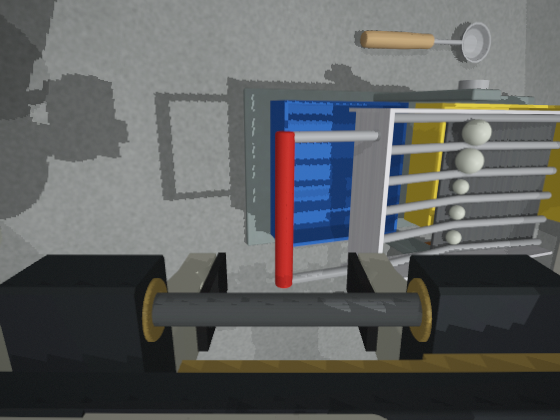

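View pics/side1.png

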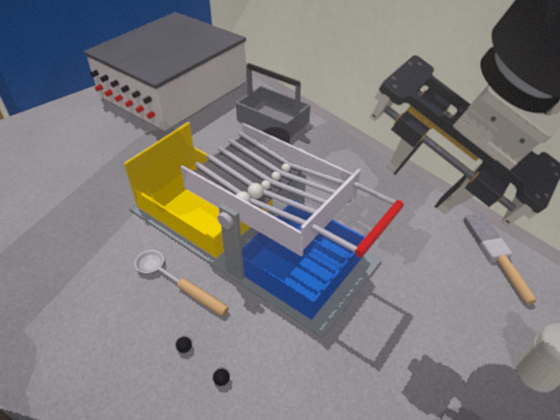

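The wrist view shows the bar at column 284, rows 131–287, parallel to the fingers' plane and centred between the jaws. Next I advance and close.

```bash
python3 -m pendant '[[0,0,0.03,0,0,0,0.3],[0,0,0.07,0,0,0,0.3],[0,0,0.1,0,0,0,0.3],[0,0,0.119,0,0,0,0.3],[0,0,0.119,0,0,0,0.3]]'
python3 - <<'E'
from h import *
o=ctrl.get_obs(); print(rel(*goal()))
for n in ("side","wrist","top"):
    s=snapshot(n); cv2.imwrite(f"pics/{n}2.png",s["image"])
E
```

```text
clock: 3.35
tool_pos: [0.6199, -0.1427, 0.1678]
orientation: [159.9, -0.1, -167.1]
force: [0.1, -0.2, 1.0]
opening: 0.057
[ 0.0009 -0.0026 -0.0003  0.0001 -0.0038  0.0066]
```

View pics/side2.png

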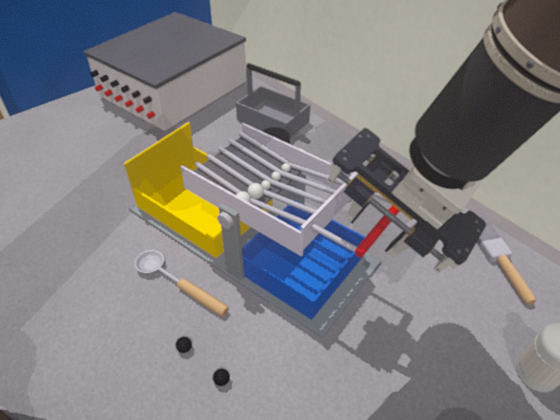

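View pics/wrist2.png

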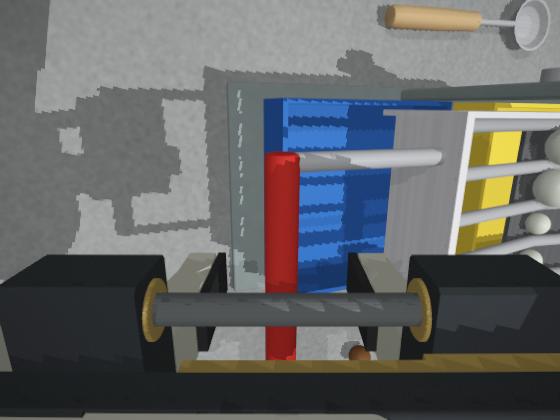

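The bar runs between the open fingers (wrist columns 265–298), so I close.

```bash
python3 -m pendant '[[0,-0.002,0,0,0,0,0],[0,-0.002,0,0,0,0,-0.4],[0,-0.002,0,0,0,0,-1],[0,-0.002,0,0,0,0,-1],[0,-0.002,0,0,0,0,-1],[0,-0.002,0,0,0,0,-1]]'
python3 - <<'E'
from h import *
o=ctrl.get_obs(); print(o["moment"])
p0,R0=goal()
for t in np.r_[-.06,-.12,-.18,-.24,-.30,-.36,-.37]: print(t,rel(*goal(t),p0,R0))
E
```

```text
clock: 4.25
tool_pos: [0.6206, -0.1455, 0.167]
orientation: [159.9, -0.0, -167.2]
force: [-0.1, 0.6, -0.4]
opening: 0.0135
[-0.89024057 -0.39809637 -0.0428886 ]
-0.06 [ 0.     -0.0058  0.0107 -0.      0.      0.    ]
-0.12 [ 0.     -0.0109  0.0218 -0.      0.      0.    ]
-0.18 [ 0.     -0.0153  0.0331 -0.      0.      0.    ]
-0.24 [ 0.     -0.0191  0.0447 -0.      0.      0.    ]
-0.3 [ 0.     -0.0221  0.0565 -0.      0.      0.    ]
-0.36 [ 0.     -0.0245  0.0685 -0.      0.      0.    ]
-0.37 [ 0.     -0.0248  0.0705 -0.      0.      0.    ]
```

```bash
python3 -m pendant '[[0,-0.003,0.005,0,0,0,-1],[0,-0.006,0.011,0,0,0,-1],[0,-0.0085,0.016,0,0,0,-1],[0,-0.011,0.022,0,0,0,-1],[0,-0.013,0.0275,0,0,0,-1],[0,-0.0155,0.033,0,0,0,-1],[0,-0.0175,0.039,0,0,0,-1],[0,-0.019,0.0447,0,0,0,-1],[0,-0.0205,0.0505,0,0,0,-1],[0,-0.022,0.0565,0,0,0,-1],[0,-0.0235,0.0625,0,0,0,-1],[0,-0.0245,0.068,0,0,0,-1]]'
python3 -m pendant '[[0,0,0,0,0,0,-1],[0,0,0,0,0,0,-1],[0,0,0,0,0,0,-1],[0,0,0,0,0,0,-1],[0,0,0,0,0,0,-1],[0,0,0,0,0,0,-1],[0,0,0,0,0,0,-1],[0,0,0,0,0,0,-1]]'
python3 - <<'E'
from h import *
for n in ("side","wrist","top"):
    s=snapshot(n); cv2.imwrite(f"pics/{n}3.png",s["image"])
    if n=="side":cv2.imwrite(f"pics/{n}3c.png",cv2.resize(s["image"][100:340,110:430],None,fx=2.4,fy=2.4,interpolation=2))
    if n=="top":cv2.imwrite(f"pics/{n}3c.png",cv2.resize(s["image"][110:320,90:410],None,fx=2.4,fy=2.4,interpolation=2))
E
```

```text
clock: 5.75
tool_pos: [0.6204, -0.1452, 0.0944]
orientation: [159.9, -0.1, -167.2]
force: [-2.4, 2.5, 5.5]
opening: 0.0133
clock: 6.75
tool_pos: [0.6205, -0.1452, 0.0948]
orientation: [159.9, -0.1, -167.2]
force: [-4.1, 4.7, 4.9]
opening: 0.013
```

View pics/side3c.png

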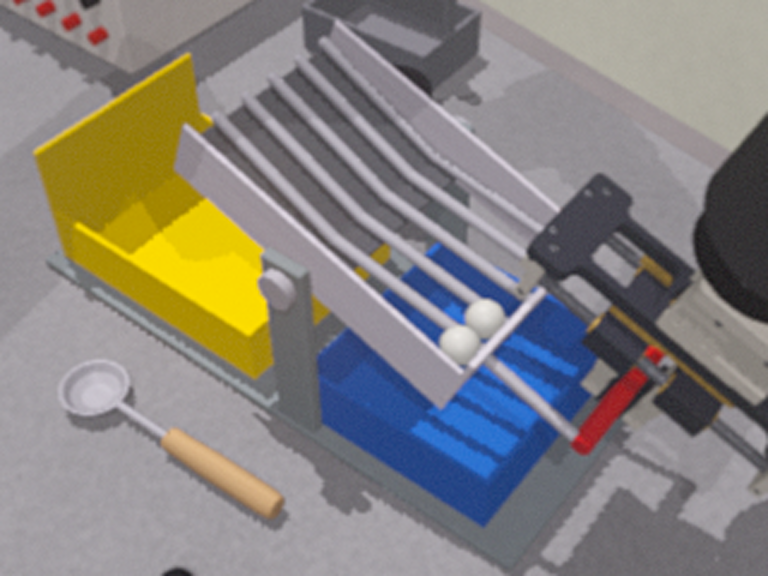

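View pics/top3c.png

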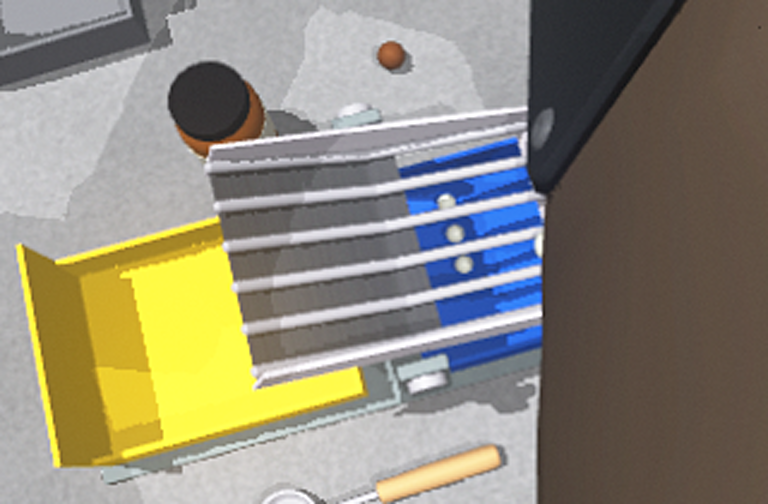

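View pics/wrist3.png

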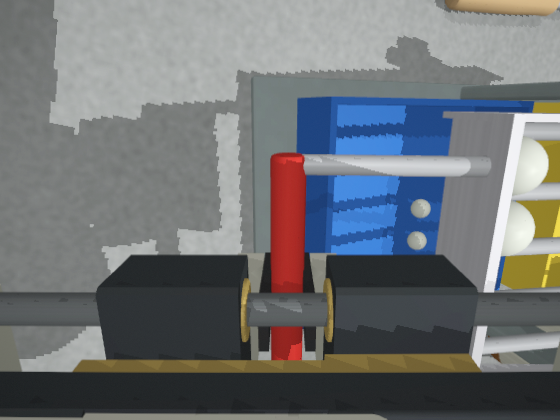

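The tray is down. Both large balls rest against the end wall (side crop (460,345), (485,318)). Three small ones show in the blue bin area (top crop (445,203), (455,233), (464,264)). I'll triangulate them to confirm they dropped.

```bash
python3 - <<'E'
from h import *
t=snapshot("top"); w=snapshot("wrist")
for a,b in (((283.3,220),(421,208)),((279.6,207.3),(417,240))):
    p=tri([ray(t,a),ray(w,b)]); print(p.round(4),((p-H)@gx).round(3),((p-H)@gy).round(3))
p=plane(t,(275.4,194.6),.012); print(p,(p-H)@gx,(p-H)@gy)
o=ctrl.get_obs(); p=o["tool_pos"]
for th in (-.33,-.36,-.38): print(th,rel(*goal(th)))
p0,R0=goal(-.36)
for t in (-.3,-.24,-.18,-.12,-.06,0,.06,.12,.18,.24,.3,.36,.42,.48,.54,.57): print(t,rel(*goal(t,lean=.35-max(0,t)*0),p0,R0))
E
```

```text
[ 0.5909 -0.0086  0.0198] -0.054 -0.001
[ 0.6172 -0.003   0.0195] -0.054 -0.028
[0.64473947 0.00384296 0.012     ] -0.05322665810514507 -0.056701101150885176
-0.33 [ 0.0009  0.0015 -0.0055  0.0001 -0.0028  0.005 ]
-0.36 [ 0.0009  0.0005  0.0005  0.0001 -0.0028  0.005 ]
-0.38 [ 0.0009 -0.0002  0.0045  0.0001 -0.0028  0.005 ]
-0.3 [ 0.      0.0023 -0.012  -0.      0.      0.    ]
-0.24 [ 0.      0.0054 -0.0237 -0.      0.      0.    ]
-0.18 [ 0.      0.0091 -0.0353 -0.      0.      0.    ]
-0.12 [-0.      0.0136 -0.0467 -0.      0.      0.    ]
-0.06 [ 0.      0.0187 -0.0577 -0.      0.      0.    ]
0 [-0.      0.0245 -0.0685 -0.      0.      0.    ]
0.06 [-0.      0.0309 -0.0788 -0.      0.      0.    ]
0.12 [ 0.      0.0379 -0.0888 -0.      0.      0.    ]
0.18 [ 0.      0.0455 -0.0983 -0.      0.      0.    ]
0.24 [-0.      0.0536 -0.1074 -0.      0.      0.    ]
0.3 [ 0.      0.0623 -0.1159 -0.      0.      0.    ]
0.36 [-0.      0.0715 -0.1239 -0.      0.      0.    ]
0.42 [ 0.      0.0811 -0.1314 -0.      0.      0.    ]
0.48 [-0.      0.0912 -0.1382 -0.      0.      0.    ]
0.54 [ 0.      0.1017 -0.1444 -0.      0.      0.    ]
0.57 [-0.      0.107  -0.1473 -0.      0.      0.    ]
```

Two small balls triangulate to z ≈ 0.02 inside the blue bin, and the third shows in the same row. Next I raise the handle.

```bash
python3 -m pendant '[[0,0.001,-0.006,0,0,0,-1],[0,0.0038,-0.018,0,0,0,-1],[0,0.0072,-0.0295,0,0,0,-1],[0,0.0113,-0.041,0,0,0,-1],[0,0.016,-0.052,0,0,0,-1],[0,0.0215,-0.063,0,0,0,-1],[0,0.0277,-0.0737,0,0,0,-1],[0,0.0344,-0.0838,0,0,0,-1],[0,0.0379,-0.0888,0,0,0,-1],[0,0.0417,-0.0935,0,0,0,-1],[0,0.0455,-0.0983,0,0,0,-1],[0,0.0495,-0.103,0,0,0,-1]]'
python3 - <<'E'
from h import *
p0,R0=goal(.21)
print(rel(p0,R0))
for t in (.26,.31,.36,.4,.44,.48,.52,.55): print(t,rel(*goal(t),p0,R0))
E
```

```text
clock: 8.5
tool_pos: [0.6184, -0.1351, 0.2089]
orientation: [160.0, -0.0, -167.3]
force: [-1.0, -0.6, -3.8]
opening: 0.013
[ 0.001   0.001   0.0013 -0.0012 -0.0023  0.0048]
0.26 [-0.      0.007  -0.0074 -0.      0.      0.    ]
0.31 [-0.      0.0143 -0.0144 -0.      0.      0.    ]
0.36 [-0.     0.022 -0.021 -0.     0.     0.   ]
0.4 [ 0.      0.0284 -0.026  -0.      0.      0.    ]
0.44 [ 0.      0.035  -0.0308 -0.      0.      0.    ]
0.48 [-0.      0.0417 -0.0353 -0.      0.      0.    ]
0.52 [ 0.      0.0486 -0.0395 -0.      0.      0.    ]
0.55 [ 0.      0.054  -0.0425 -0.      0.      0.    ]
```

```bash
python3 -m pendant '[[0,0.007,-0.0074,0,0,0,-1],[0,0.0143,-0.0144,0,0,0,-1],[0,0.022,-0.021,0,0,0,-1],[0,0.0284,-0.026,0,0,0,-1],[0,0.035,-0.0308,0,0,0,-1],[0,0.0417,-0.0353,0,0,0,-1],[0,0.0486,-0.0395,0,0,0,-1],[0,0.054,-0.0425,0,0,0,-1],[0,0.054,-0.0425,0,0,0,-1],[0,0.054,-0.0425,0,0,0,-1],[0,0.054,-0.0425,0,0,0,-1],[0,0.054,-0.0425,0,0,0,-1]]'
python3 -m pendant '[[0,0,0,0,0,0,-1],[0,0,0,0,0,0,-1],[0,0,0,0,0,0,-1],[0,0,0,0,0,0,-1],[0,0,0,0,0,0,-1],[0,0,0,0,0,0,-1]]'
python3 - <<'E'
from h import *
print(rel(*goal(.55)))
for n in ("side","top"):
    s=snapshot(n)
    if n=="side":cv2.imwrite(f"pics/{n}4c.png",cv2.resize(s["image"][100:340,110:430],None,fx=2.4,fy=2.4,interpolation=2))
    if n=="top":cv2.imwrite(f"pics/{n}4c.png",cv2.resize(s["image"][110:320,90:410],None,fx=2.4,fy=2.4,interpolation=2))
E
```

```text
clock: 10.0
tool_pos: [0.6111, -0.1013, 0.2691]
orientation: [160.2, 0.1, -167.3]
force: [1.3, -9.9, 1.3]
opening: 0.0132
clock: 10.75
tool_pos: [0.6111, -0.1013, 0.269]
orientation: [160.2, 0.1, -167.3]
force: [1.0, -10.0, 2.0]
opening: 0.0132
[ 0.0012  0.002   0.0034 -0.0044  0.0004  0.0051]
```

View pics/side4c.png

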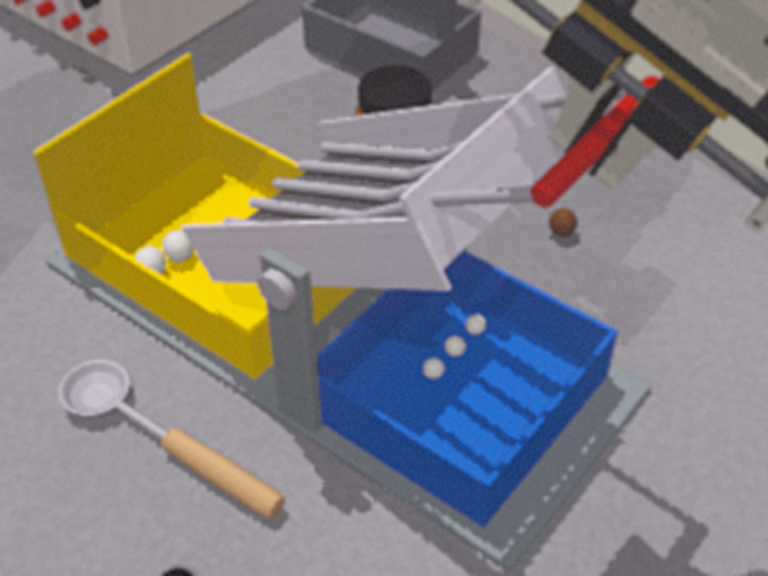

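View pics/top4c.png

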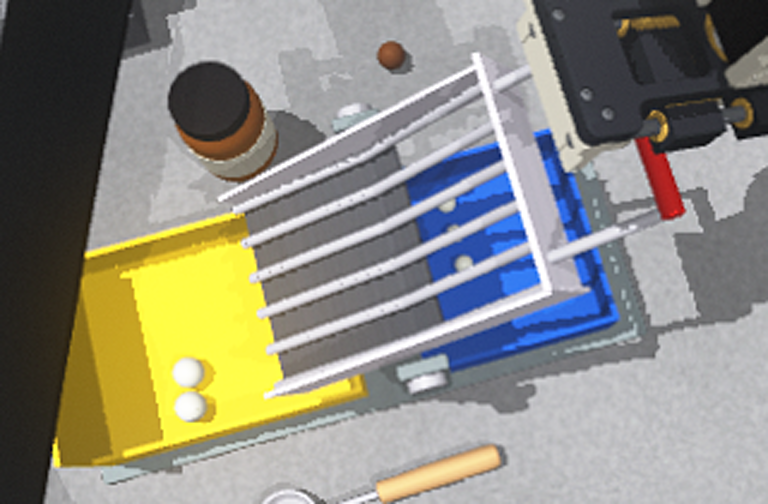

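Three small balls are in the blue bin (side crop (433,368), (455,346), (476,324)), both large ones in the yellow bin ((150,262), (178,246)), and the tray is empty. I bring the handle back to level.

```bash
python3 - <<'E'
from h import *
p0,R0=goal(.55)
for t in (.5,.45,.4,.35,.3,.25,.2,.15,.1,.05,0): print(t,rel(*goal(t),p0,R0))
E
```

```text
0.5 [-0.     -0.0088  0.0051 -0.      0.      0.    ]
0.45 [-0.     -0.0173  0.0106 -0.      0.      0.    ]
0.4 [ 0.     -0.0256  0.0165 -0.      0.      0.    ]
0.35 [-0.     -0.0335  0.0228 -0.      0.      0.    ]
0.3 [ 0.     -0.0411  0.0295 -0.      0.      0.    ]
0.25 [-0.     -0.0484  0.0366 -0.      0.      0.    ]
0.2 [-0.     -0.0553  0.044  -0.      0.      0.    ]
0.15 [-0.     -0.0618  0.0518 -0.      0.      0.    ]
0.1 [-0.     -0.068   0.0599 -0.      0.      0.    ]
0.05 [-0.     -0.0737  0.0683 -0.      0.      0.    ]
0 [-0.    -0.079  0.077 -0.     0.     0.   ]
```

```bash
python3 -m pendant '[[0,-0.0088,0.0051,0,0,0,-1],[0,-0.0173,0.0106,0,0,0,-1],[0,-0.0256,0.0165,0,0,0,-1],[0,-0.0335,0.0228,0,0,0,-1],[0,-0.0411,0.0295,0,0,0,-1],[0,-0.0484,0.0366,0,0,0,-1],[0,-0.0553,0.044,0,0,0,-1],[0,-0.0618,0.0518,0,0,0,-1],[0,-0.068,0.0599,0,0,0,-1],[0,-0.0737,0.0683,0,0,0,-1],[0,-0.079,0.077,0,0,0,-1],[0,-0.079,0.077,0,0,0,-1]]'
python3 -m pendant '[[0,0,0,0,0,0,-1],[0,0,0,0,0,0,-0.6],[0,0,0,0,0,0,-0.2],[0,0,0,0,0,0,0.3],[0,0,0,0,0,0,0.3],[0,0,0,0,0,0,0.3],[0,0,0,0,0,0,0.3]]'
python3 -c "
from h import *
print(rel(*goal()))"
```

```text
clock: 12.35
tool_pos: [0.6207, -0.1461, 0.1664]
orientation: [159.9, -0.1, -167.2]
force: [-0.8, -4.9, 1.7]
opening: 0.0127
clock: 13.22
tool_pos: [0.6207, -0.1458, 0.1675]
orientation: [159.9, -0.0, -167.2]
force: [0.2, 0.5, 0.5]
opening: 0.0562
[ 0.001   0.0005  0.0006 -0.0001 -0.0027  0.0051]
```

Open and clear, force about zero. I retract along the tool axis.

```bash
python3 -m pendant '[[0,0,-0.02,0,0,0,0.3],[0,0,-0.06,0,0,0,0.3],[0,0,-0.1,0,0,0,0.3],[0,0,-0.14,0,0,0,0.3],[0,0,-0.16,0,0,0,0.3],[0,0,-0.16,0,0,0,0.3],[0,0,-0.16,0,0,0,0.3],[0,0,-0.16,0,0,0,0.3],[0,0,-0.16,0,0,0,0.3],[0,0,-0.16,0,0,0,0.3]]'
python3 - <<'E'
from h import *
for n in ("side","top"):
    s=snapshot(n); b=bar(s); print(n,b, plane(s,b[0],.185))
    if n=="side":cv2.imwrite(f"pics/{n}5c.png",cv2.resize(s["image"][100:340,110:430],None,fx=2.4,fy=2.4,interpolation=2))
    if n=="top":cv2.imwrite(f"pics/{n}5c.png",cv2.resize(s["image"][110:320,90:410],None,fx=2.4,fy=2.4,interpolation=2))
E
```

```text
clock: 14.48
tool_pos: [0.6329, -0.1991, 0.3175]
orientation: [159.9, -0.1, -167.2]
force: [-0.8, 0.8, -0.3]
opening: 0.0571
side (array([378.35211268, 228.84507042]), array([400.624362  , 201.69188502]), array([356.85128753, 255.05777499]), np.int32(568)) [ 0.61954413 -0.15200248  0.185     ]
top (array([372.84563758, 175.07550336]), array([360.35636187, 140.23069647]), array([384.71076385, 208.1789469 ]), np.int32(596)) [ 0.61919491 -0.15224736  0.185     ]
```

View pics/side5c.png

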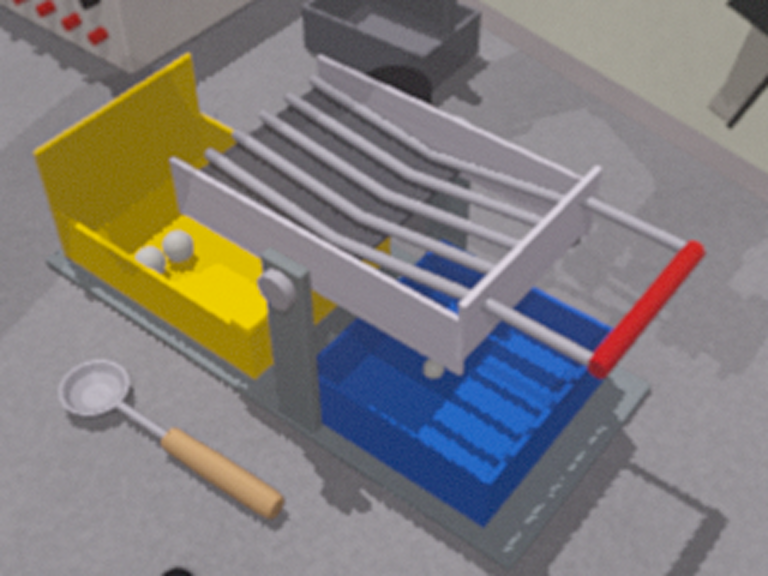

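View pics/top5c.png

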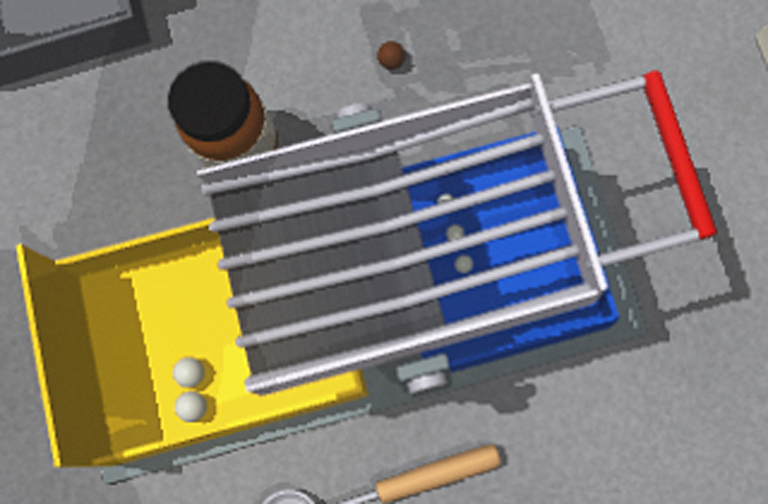

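The tray is level, empty and free. The three small balls are in the blue bin (top crop (445,200), (455,233), (464,264)) and the two large ones in the yellow bin ((190,373), (190,406)). Handing in.

```bash
python3 -c "
from plant import ctrl
print(ctrl.close_job())"
```

```text
the job is handed in; nothing more can be done
None
```

The balls are separated: all three small ones are in the blue bin and both large ones are in the yellow bin. I handed the job in at about 14.6 s.

- **What I did:** I gripped the red bar and pushed the tray down to about -0.36 rad, so the small balls dropped through the slots. I then raised it to about 0.55 rad, which tipped the large balls over the lip, brought it back to level, let go and backed the gripper about 160 mm away.
- **Last checks:** The tray is empty, and the handle is within about 1 mm of where it started in both camera views, so the tray is level. The measured force was about zero after letting go and never read above about 11 N. The brown ball, seen in the final views, has not moved. The black ones were outside those crops, but nothing went near them.
- **Less direct check:** I triangulated two of the small balls at about 20 mm above the table. The third I saw in the bin but did not triangulate. No check failed or disagreed.

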